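Unload the servo tester and change its selector over

ROBOT

A 6-joint arm with a two-finger parallel gripper is mounted at the origin on the work surface. World frame = base frame: x ahead of the robot, y to its left, z up, the work surface at z = 0. Lengths are in m, angles in rad, forces in N, time in s.
With the tool pointing down it reaches from about 0.25 to 0.8 m from the base axis. Payload 8.5 kg.
Tool frame: the origin (TCP) lies at the centre of the arm's flange, where the gripper is bolted on; the fingertips stand env.tip_reach ahead of it and the grasp point (between the pads) lies 155 mm ahead of it (env.tip_reach is the distance from the TCP to the fingertips, in m); z points along the fingers, y is the line along which they close (so a half turn about z gives the same grasp; the last joint's range is limited). The gripper opens to 85 mm and grips with 20 to 120 N. Pads are 22 mm wide; open, the fingers measure 114 mm over their backs; the gripper's body (76 mm by 85 mm) begins 54 mm behind the grasp point. The pads swing forward as they close: fully open they stand 13 mm farther back than shut.
Start: joints at [-1.264, 0.238, -0.013, 1.319, 0, 1.571], TCP at [0.159, -0.5, 0.405] pointing down, gripper open.
Joint ranges: [-2.66, 2.66], [-1.03, 1.9], [-1.14, 1.46], [-1.82, 2.27], [-1.45, 1.34], [-3.14, 3.14]. Speed limits (rad/s): [2.22, 2.22, 2.79, 3.14, 3.14, 3.14].

INTERFACE

Orientations are given as a rotation vector (axis times angle).
In Python, from rig import status, cams, env, finder gives the robot as it stands. The module is installed in compiled form; this text tells all that it offers.
- The arm moves only by the tool move_arm, never from a script. Its arguments are lists of equal length, an entry for each row: "hand": the finger opening in mm, from 0 to 85.4; "linear": the shift along the tool's x, y, z in mm, a list of three; "twist": the turn about the tool's z in degrees. In form: {"hand": [hand, ...], "linear": [[x, y, z], ...], "twist": [twist, ...]}. A call has 1 to 5 rows; each row is the pose to reach, as a shift and turn from the pose commanded when the call began, along the tool's axes at that moment; what a row does not reach only later rows make up. A row lasts 1/12 s, in which the tool goes at most 41.7 mm and 7.16 degrees, less where a joint would pass 70% of its speed; a pose out of reach is approached as far as the arm can. A call with a gripper value outside its range is refused whole. The fingers move at their own pace and stop on an object; the grip force is fixed at half the most. Time passes only in rows, so rows that repeat a pose let the fingers close. It gives the time, the measured TCP pose, the force, the opening and the grip force at its end, in the units of the state.
- status.read_state(): the state, without advancing time (a new reading comes with each control period).
- cams.capture(name): name is "side" or "top" or "wrist"; returns the picture (384x512x3 uint8, red, green, blue); there is no depth.
- cams.camera_model(name): a dict with "mtx" (3x3 intrinsics, pixels), "k1" (the pictures are not rectified: a ray, as slopes to the right and down, at radius r is drawn at 1 + k1 r^2 times it, then the intrinsics apply), "cam_to_world" (4x4, takes a point from camera to world coordinates). Camera axes: x right, y down, z forward; pixel columns grow to the right and rows downward; lengths in m; the calibration is good to about 2 mm. A picture is of the moment at which its call begins: read the wrist's pose just before it. camera_model takes no time and is no camera call; for the wrist camera it gives the pose at the moment of the call.
- env.close_job(): hands the job in; it is judged then, once.
Trained networks look in the newest picture that a camera, given by its name, has taken for a name from the list of things; names that differ only in an ending like _2 or _b are one class to them, and where a whole thing is asked for, a point or a joint stands for the part that bears it (a point fixed in the world has none). Each returns a list of dicts, best first, with "confidence" (0 to 1); they miss things now and then, are a little off and sometimes report something else, mostly with a low value. They report only what shows in the picture. A call takes as long as a camera call. They do not tell look-alikes from the thing itself.
- finder.search_frame(camera, query): "rect" ([left, top, right, bottom] in pixels, round what is visible of it).
The state is a dict: "time": time; "q": joint angles; "qvel": joint speeds; "effort": joint torques, N m; "tcp_pos": TCP position; "tcp_rot": TCP orientation; "wrist_force": force on the tool from outside, world axes, zero at the start; "wrist_torque": the same for the moment, N m; "finger_gap": opening from 0.0 (shut) to 1.0 (fully open); "grasp_force": force on a finger pad.
Only numpy, scipy, OpenCV 4.12 (cv2) and the standard library are available. Lean on these libraries where they do the work, as an engineer would, in place of code of your own. Each camera call takes 0.05 s, during which the arm holds its last target. There are 200 camera calls.

TASK

The servo in the test nest has passed: press the orange ejector lever fully down so that the servo rises, lift it out and stand it upright, without dropping it, in the free end of the yellow tray beside the two already there. Then, with the nest empty, turn the tester's round selector dial to position 6 for the next batch (one click per tick mark, counted clockwise from the red tick, which is 0) and let it rest in its click. Leave the other servos, the cup, the screwdriver and the pliers where they are.

Things in the scene. Friction and masses are not known exactly. Their poses are not given: they have to be found in the camera images.
- nest: servo test nest: aluminium block 76 x 60 mm on a dark base plate 130 x 84 x 12 mm, fixed to the bench; block top 68 mm above the bench. Origin under the centre of the pocket at bench level, z up. The pocket's long side runs along its x; the ejector lever sticks out to its -x. The servo stands in the pocket, the top of its case flush with the block's top, until the lever lifts it 26 mm, so that the upper 26 mm of its case stand clear above the block.
- eject_lever (a joint): ejector lever (steel rocker with an orange pad), rad: 0 with the pad up and the servo down, 0.62 with the pad fully down on its stop and the servo 26 mm up. The pad sinks 34 mm; it takes about 3 N on the pad and stays where it is left.
- lever_pad (a point): centre of the top face of the orange pad (26 x 30 mm, on the nest's -x side, about 95 mm from the pocket centre), about 58 mm above the bench when up and about 24 mm when fully down. It tilts 0.31 rad either way about the nest's y axis.
- nest_seat (a point): where the centre of the servo's case lies when it is seated in the nest; 49 mm above the bench, its axes are those of the nest
- servo_center (a point): the servo to be unloaded: blue case 40 (x) x 20 (y) x 38 (z) mm, two mounting ears 54 mm overall along x, 2.5 mm thick, 27 mm above the underside, a round boss and brass spline 7 mm high on its top; about 55 g. The point is the centre of the case, 19 mm above its underside; z up. In the nest its x runs along the nest's x.
- tray: yellow open tray 150 (x) x 220 (y) x 30 mm high, walls and floor 4 mm thick, fixed to the bench. Origin under its centre at bench level. Two servos stand at its +y end.
- tray_free (a point): middle of the free part of the tray, on its inner floor, 4 mm above the bench, 42 mm from the tray's centre towards its -y; axes of the tray
- passed_a_center (a point): passed servo standing in the tray nearer the free part, centre of its case (same shape as the servo to unload); leave alone
- passed_b_center (a point): passed servo standing in the tray at its +y end, centre of its case; leave alone
- tester: black servo tester console 200 (x) x 230 (y) mm, fixed to the bench. Origin under its centre at bench level. Flat deck 55 mm above the bench with the dial on the +y side and four square buttons (7 mm high, nearest edge 88 mm from the dial's axis) on the -y side; along its +x side a head with two displays, 100 mm above the bench, whose front is 60 mm or more from the dial's axis.
- dial (a joint): selector dial, rad, growing clockwise seen from above: 12 click positions, position n at n x 0.5236 rad, so 0 at the red tick and position 6 at 3.142 rad; stops just beyond 0 and 11. A sprung ball pulls it into the nearest click when it is let go; turning it out of a click takes about 0.15 N m. It starts in one of the clicks 1 to 4.
- dial_grip (a point): on the dial's vertical axis, 14 mm above the deck (69 mm above the bench). The knob is round, 36 mm in diameter, from 3 to 25 mm above the deck, fluted, dark, with a white pointer line on its top.
- dial_pointer (a point): tip of the white pointer line at the knob's top edge, 18 mm from the axis. Twelve ticks stand round the knob 30 degrees apart, those of 0 (red), 5 and 10 longer than the others; seen from above, tick 0 lies 15 degrees clockwise of the tester's -x direction (its front edge) and tick 6 lies 15 degrees clockwise of its +x direction (towards the displays).
- cup: white paper cup, 74 mm wide at the rim, 90 mm high, origin under its centre; leave alone
- driver: blue electric screwdriver lying on the bench, 235 mm long, 35 mm high, origin near its middle, long side along its x; leave alone
- pliers: pliers with yellow handles lying on the bench, 150 mm long, 14 mm high, origin near the joint, long side along its x; leave alone
There are look-alikes about, which are no part of the job. Of the things like the nest, leave any that is pink; of the rest the larger one is meant.

How it is judged:
On the way, in this order (a step that is already met when the one before it is completed fails the run):
1. the ejector lever is pressed fully down and the servo has risen in the nest (value of joint eject_lever above 0.54 rad and z of servo_center in the frame of nest_seat above 0.02 m and horizontal distance between servo_center and nest_seat below 0.006 m), for 0.2 s.
2. the servo stands upright and released on the floor of the yellow tray (x of servo_center in the frame of tray between -0.071 and 0.071 m and y of servo_center in the frame of tray between -0.106 and 0.106 m and height (world z) of servo_center below 0.028 m and angle between servo_center's own z axis and vertical below 0.15 rad and linear speed of servo below 0.02 m/s and contact force between the fingers and servo below 0.05 N), for 0.2 s.
3. the dial rests at position 6, let go (value of joint dial between 3.012 and 3.272 rad and velocity of joint dial between -0.05 and 0.05 rad/s and contact force between the fingers and dial below 0.05 N), for 0.3 s.
At the end, for the whole second after the job is handed in: The dial rests in click 6 (within 0.13 rad of 3.142 rad), the unloaded servo stands upright (within 0.15 rad) and at rest on the floor of the yellow tray, and the dial and the servo are let go (value of joint dial between 3.012 and 3.272 rad and x of servo_center in the frame of tray between -0.071 and 0.071 m and y of servo_center in the frame of tray between -0.106 and 0.106 m and height (world z) of servo_center below 0.028 m and angle between servo_center's own z axis and vertical below 0.15 rad and linear speed of servo below 0.02 m/s); the robot touches nothing.
It fails at once if the dial is turned while the servo is still in or over the nest (distance of dial_pointer from where it was at the start of the episode above 0.006 m and horizontal distance between servo_center and nest_seat below 0.03 m).
It fails at once if the servo is dropped (falls more than about 30 mm) (linear speed of servo above 0.8 m/s and contact force between the fingers and servo below 0.02 N).
It fails at once if a servo already in the tray is shifted by more than 15 mm or tipped (distance of any of passed_a_center, passed_b_center from where it was at the start of the episode above 0.015 m or angle between any of passed_a_center, passed_b_center's own z axis and vertical above 0.3 rad).
It fails at once if the cup, screwdriver or pliers is shifted by more than 20 mm (distance of any of cup, driver, pliers from where it was at the start of the episode above 0.02 m).
It also fails if it takes over 67 s, if anything falls off the work surface, if the arm or the gripper's body presses on something with over 40 N, if the wrist force passes 120 N, or if a joint passes its speed limit or range.

## Working session

There is one attempt and no reset: what is moved stays moved. The work goes in short steps, Python scripts to look and compute and a tool call to move; the robot and the scene stay as the last step left them, time stands still between calls to the robot, and variables do not carry over. Pictures are saved under pics/ and viewed, at most 10 in all, crops included, and the job is handed in when it is done.

Besides the shell and the picture viewer there is one more tool, called as name(argument=value, ...), one argument or row to a line, values as JSON. move_arm: Moves the arm, as the interface text tells. Its arguments: {"type":"object","properties":{"hand":{"type":"array","items":{"type":"number"}},"linear":{"type":"array","items":{"type":"array","items":{"type":"number"}}},"twist":{"type":"array","items":{"type":"number"}}},"required":["hand","linear","twist"]}

```bash
mkdir -p pics; cat > h.py <<'E'
import numpy as np, cv2
from rig import status, cams, env, finder
from scipy.spatial.transform import Rotation as R
def ray(cam,uv,m=None):
    m=m or cams.camera_model(cam); K=np.array(m["mtx"]); T=np.array(m["cam_to_world"])
    d=(np.array([uv[0],uv[1],1.])); s=np.linalg.solve(K,d)[:2]; x=s.copy()
    for _ in range(30): x=s/(1+m["k1"]*(x@x))
    v=T[:3,:3]@np.array([x[0],x[1],1]); return T[:3,3],v/np.linalg.norm(v)
def atz(cam,uv,z,m=None):
    o,v=ray(cam,uv,m); return o+v*(z-o[2])/v[2]
def tri(rays):
    A=np.zeros((3,3));b=np.zeros(3)
    for o,v in rays:
        P=np.eye(3)-np.outer(v,v);A+=P;b+=P@o
    x=np.linalg.solve(A,b); return x,[np.linalg.norm(np.cross(x-o,v)) for o,v in rays]
def proj(cam,p,m=None):
    m=m or cams.camera_model(cam); T=np.linalg.inv(np.array(m["cam_to_world"])); c=T[:3,:3]@p+T[:3,3]
    x=c[:2]/c[2]; x=x*(1+m["k1"]*(x@x)); return (np.array(m["mtx"])@[x[0],x[1],1])[:2]
def totool(p):
    s=status.read_state(); Rm=R.from_rotvec(s["tcp_rot"]).as_matrix()
    return Rm.T@(np.array(p)-np.array(s["tcp_pos"]))*1000
def snap(cam,name):
    im=cams.capture(cam); cv2.imwrite(f"pics/{name}.png",im[:,:,::-1]); return im
E
python3 - <<'E'
from h import *
a=snap("top","top0"); b=snap("side","side0")
cv2.imwrite("pics/both0.png",cv2.resize(np.vstack([a,b])[:,:,::-1],(450,600)) )
for c in ("top","side"):
    for q in ("nest","lever_pad","tray","tester","dial","servo_center","cup","driver","pliers"):
        print(c,q,[(np.round(d["rect"]).astype(int).tolist(),round(d["confidence"],2)) for d in finder.search_frame(c,q)][:5])
    m=cams.camera_model(c);print(np.round(m["cam_to_world"],3).tolist(),np.round(m["mtx"],1).tolist(),m["k1"])
s=status.read_state();print(s,env.tip_reach)
E
```

```text
top nest [([357, 249, 401, 324], 0.94), ([258, 235, 285, 284], 0.81), ([268, 154, 307, 223], 0.58)]
top lever_pad [([285, 193, 297, 219], 0.76), ([381, 292, 398, 323], 0.68), ([116, 223, 132, 237], 0.42)]
top tray [([342, 150, 440, 226], 0.92), ([268, 152, 307, 221], 0.31)]
top tester [([286, 192, 304, 222], 0.64)]
top dial [([118, 222, 135, 241], 0.78)]
top servo_center [([281, 163, 292, 191], 0.48)]
top cup []
top driver [([328, 82, 346, 168], 0.67)]
top pliers [([186, 84, 211, 142], 0.91)]
[[-0.005, -0.998, 0.06, 0.503], [-1.0, 0.006, 0.013, 0.015], [-0.014, -0.06, -0.998, 0.994], [0.0, 0.0, 0.0, 1.0]] [[370.1, 0.0, 256.1], [0.0, 370.1, 185.8], [0.0, 0.0, 1.0]] -0.04425643700158698
side nest [([246, 179, 309, 217], 0.97), ([353, 164, 407, 203], 0.85), ([303, 218, 351, 247], 0.7)]
side lever_pad [([287, 197, 309, 204], 0.58), ([392, 183, 409, 186], 0.47)]
side tray [([288, 137, 347, 183], 0.78)]
side tester [([157, 232, 285, 359], 0.64)]
side dial [([221, 299, 242, 320], 0.57)]
side servo_center [([264, 184, 278, 193], 0.49)]
side cup [([200, 168, 224, 204], 0.95)]
side driver [([2
[... 252 characters left out ...]
629851294857623
{'time': 1.0, 'q': array([-1.26399401e+00,  2.38237297e-01, -1.35110218e-02,  1.31918574e+00,
       -6.06935521e-06,  1.57081297e+00]), 'qvel': array([ 0.00028193,  0.00128045,  0.00077399,  0.00196442, -0.00049022,
       -0.00040265]), 'effort': array([-4.80588260e-04, -5.38595617e+01,  3.46689856e+01,  2.88130737e-03,
        7.61386354e-05, -1.34248162e-05]), 'tcp_pos': array([ 0.15854993, -0.50046757,  0.40465234]), 'tcp_rot': array([-3.10457163e+00, -4.79989597e-01,  4.24787363e-05]), 'wrist_force': array([-0.05813926,  0.52291019, -0.34869789]), 'wrist_torque': array([-0.04588772, -0.0002636 ,  0.03236129]), 'grasp_force': 0.0, 'finger_gap': 0.9954561872135045} 0.1734
```

View pics/top0.png

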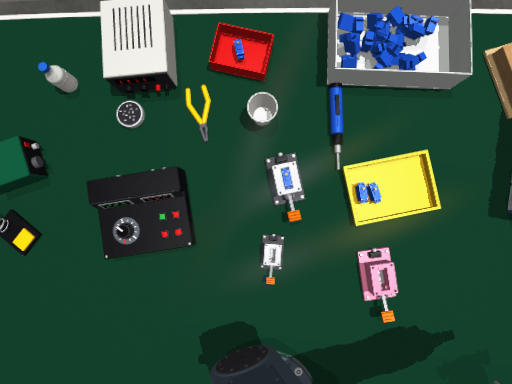

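View pics/side0.png

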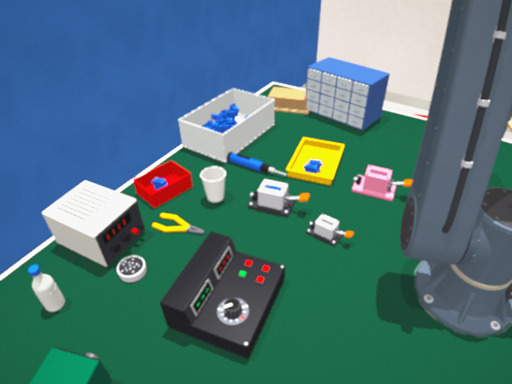

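Three things look like the nest in the top view: silver at (286,180), larger and holding a blue servo; silver at (272,255), smaller and empty; pink at (377,278). The larger silver one fits the description. I'll confirm it in an enlarged crop, together with the dial and tray.

```bash
python3 - <<'E'
import cv2,numpy as np
a=cv2.imread("pics/top0.png");b=cv2.imread("pics/side0.png")
def c(im,x,y,w,h,s): return cv2.resize(im[y:y+h,x:x+w],(w*s,h*s),interpolation=cv2.INTER_CUBIC)
t=np.hstack([c(a,255,145,65,85,5)[:400],c(a,338,145,75,80,5)[:400,:375]])
u=np.hstack([c(a,105,210,40,40,5),c(b,208,288,50,40,5),c(b,235,170,70,40,5)])[:200,:]
o=np.zeros((600,800,3),np.uint8);o[:400,:t.shape[1]]=t;o[400:,:u.shape[1]]=u
cv2.imwrite("pics/crop0.png",o)
E
```

```text
(no output)
```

View pics/crop0.png

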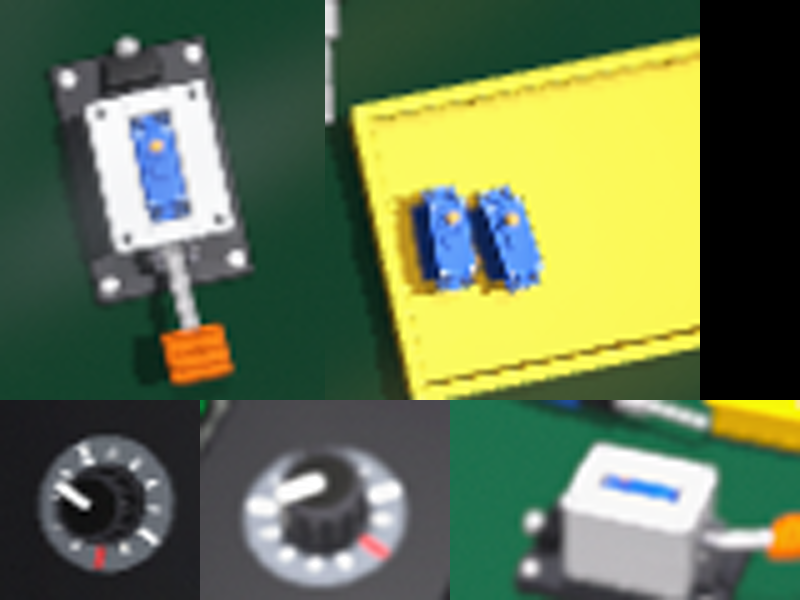

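Confirmed: the larger silver nest, with its blue servo at about (286.5,178.5) and the orange pad at (294,216), is the one. The tray's free end is at its right, and the dial is at (126,231) with its pointer near tick 4. Now for metric positions.

```bash
python3 - <<'E'
from h import *
a=cv2.imread("pics/top0.png")[:,:,::-1];b=cv2.imread("pics/side0.png")[:,:,::-1]
def blob(im,box,f):
    x0,y0,x1,y1=box; c=im[y0:y1,x0:x1].astype(int); m=f(c[...,0],c[...,1],c[...,2]).astype(np.uint8)
    n,l,s,ce=cv2.connectedComponentsWithStats(m); k=1+np.argmax(s[1:,4]); mm=(l==k).astype(np.uint8)
    cs,_=cv2.findContours(mm,cv2.RETR_EXTERNAL,cv2.CHAIN_APPROX_NONE); h=cv2.convexHull(max(cs,key=len))[:,0].astype(float)
    return h+[x0,y0], s[k,4]
def rect(cam,h,z):
    P=np.array([atz(cam,p,z)[:2] for p in h]).astype(np.float32); r=cv2.minAreaRect(P); bx=cv2.boxPoints(r); return r,bx
white=lambda r,g,b:(r>170)&(g>170)&(b>170); yel=lambda r,g,b:(r>170)&(g>140)&(b<120); org=lambda r,g,b:(r>150)&(g<150)&(g>40)&(b<80)
h,n=blob(a,(262,150,312,205),white); print("block top",n,rect("top",h,.068)[0], rect("top",h,.068)[1].round(4).tolist())
h,n=blob(a,(335,140,450,235),yel); print("tray top",n,rect("top",h,.03)[0],rect("top",h,.03)[1].round(4).tolist())
ha,n=blob(a,(280,200,305,225),org); r=rect("top",ha,.058);print("pad top",n,r)
hb,n=blob(b,(285,185,315,210),org); print("pad side",n,atz("side",hb.mean(0),.055), tri([ray("top",ha.mean(0)),ray("side",hb.mean(0))]))
h,n=blob(b,(246,170,300,215),lambda r,g,b:(r>225)&(g>225)); print("block side",n,np.mean([atz("side",p,.068) for p in h],0))
# dial
for cam,im,box in (("top",a,(105,210,148,252)),("side",b,(208,288,258,330))):
    h,n=blob(im,box,lambda r,g,b:(r>60)&(abs(r-g)<40)); e=cv2.fitEllipse(h.astype(np.float32)); print(cam,"dial ring",n,e,atz(cam,e[0],.055))
E
```

```text
block top 554 ((0.5782447457313538, -0.04915031045675278), (0.07695913314819336, 0.061172690242528915), 11.371687889099121) [[0.534500002861023, -0.026799999177455902], [0.5465999841690063, -0.08669999986886978], [0.621999979019165, -0.07150000333786011], [0.6098999977111816, -0.011599999852478504]]
tray top 4408 ((0.5552517771720886, -0.3267441391944885), (0.1581161469221115, 0.22945556044578552), 11.010337829589844) [[0.45570001006126404, -0.22920000553131104], [0.49959999322891235, -0.4544999897480011], [0.6547999978065491, -0.4242999851703644], [0.6108999848365784, -0.19900000095367432]]
pad top 123 (((0.48407331109046936, -0.06820899993181229), (0.025548607110977173, 0.030551891773939133), 13.532995223999023), array([[ 0.46807903, -0.05634644],
       [ 0.4752283 , -0.08605007],
       [ 0.5000676 , -0.08007156],
       [ 0.4929183 , -0.05036793]], dtype=float32))
pad side 43 [ 0.48196527 -0.06627094  0.055     ] (array([ 0.48286922, -0.06891135,  0.0527485 ]), [np.float64(0.00015898250568784707), np.float64(0.00015898250568782788)])
block side 285 [ 0.57819196 -0.04475783  0.068     ]
top dial ring 371 ((125.79354095458984, 230.37705993652344), (26.795190811157227, 27.143016815185547), 11.281654357910156) [0.4471148  0.36002972 0.055     ]
side dial ring 1972 ((232.55397033691406, 308.5928649902344), (55.47145080566406, 76.9393081665039), 5.805644989013672) [0.45068319 0.35807922 0.055     ]
```

move_arm(
  hand=[0, 0, 0, 0, 0],
  linear=[
    [165, -118, 0],
    [165, -118, 0],
    [165, -118, 0],
    [165, -118, 0],
    [165, -118, 0],
  ],
  twist=[0, 0, 0, 0, 0],
)

```text
time: 1.42
tcp_pos: [0.2809, -0.3362, 0.4048]
tcp_rot: [-3.105, -0.48, -0.001]
wrist_force: [0.9, 0.2, -0.2]
finger_gap: 0.302
grasp_force: 0.0
```

move_arm(
  hand=[0, 0, 0, 0, 0],
  linear=[
    [165, -118, 0],
    [165, -118, 0],
    [165, -118, 0],
    [165, -118, 0],
    [165, -118, 0],
  ],
  twist=[0, 0, 0, 0, 0],
)

```text
time: 1.83
tcp_pos: [0.4028, -0.1736, 0.405]
tcp_rot: [3.104, 0.481, 0.001]
wrist_force: [0.6, -1.9, -0.5]
finger_gap: -0.001
grasp_force: 0.0
```

move_arm(
  hand=[0, 0, 0, 0, 0],
  linear=[
    [110, -78, 40],
    [110, -78, 40],
    [110, -78, 40],
    [110, -78, 40],
    [110, -78, 40],
  ],
  twist=[6.2, 6.2, 6.2, 6.2, 6.2],
)

```text
time: 2.25
tcp_pos: [0.4848, -0.0654, 0.3632]
tcp_rot: [-3.124, -0.318, 0.002]
wrist_force: [-0.6, -0.8, -0.6]
finger_gap: -0.003
grasp_force: 0.0
```

```bash
python3 - <<'E'
from h import *
m=cams.camera_model("wrist");snap("wrist","w1");s=status.read_state()
print(s["time"],s["tcp_pos"],s["tcp_rot"],s["qvel"].round(3),s["wrist_force"])
print(np.round(m["cam_to_world"],3).tolist())
for q in ("lever_pad","servo_center","nest"): print(q,[(np.round(d["rect"]).tolist(),round(d["confidence"],2)) for d in finder.search_frame("wrist",q)][:3])
for n,p in dict(pad=[.484,-.068,.058],seat=[.578,-.049,.068]).items(): print(n,proj("wrist",np.array(p)),totool(p))
E
```

```text
2.3 [ 0.48385548 -0.0666646   0.36383339] [-3.12507804e+00 -3.16623479e-01  2.40722587e-03] [-0.047 -0.027 -0.007  0.017 -0.009 -0.022] [ 0.2868992  -0.39315086  0.01962147]
[[0.202, -0.945, -0.258, 0.55], [-0.979, -0.195, -0.053, -0.051], [-0.001, 0.263, -0.965, 0.333], [0.0, 0.0, 0.0, 1.0]]
lever_pad [([234.0, 99.0, 273.0, 198.0], 0.98), ([174.0, 270.0, 180.0, 276.0], 0.49)]
servo_center [([242.0, 26.0, 273.0, 101.0], 0.62)]
nest [([145.0, 205.0, 218.0, 289.0], 0.89), ([372.0, 285.0, 458.0, 350.0], 0.74), ([206.0, 0.0, 301.0, 199.0], 0.72)]
pad [249.57478738 183.65782625] [  1.36569688  -0.52986481 306.96576174]
seat [249.59724605  62.06922413] [ 97.26551408  -0.64904024 296.95522432]
```

View pics/w1.png

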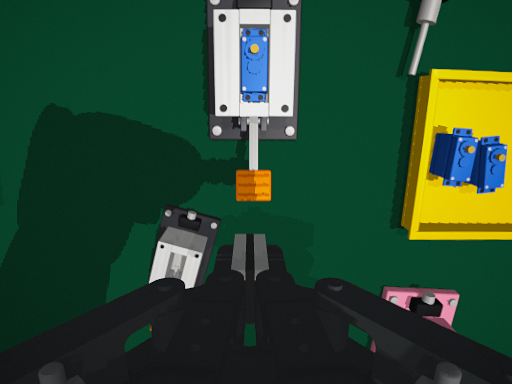

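```bash
python3 - <<'E'
from h import *
im=cv2.imread("pics/w1.png")[:,:,::-1].astype(int);r,g,b=im[...,0],im[...,1],im[...,2]
s=status.read_state();Rm=R.from_rotvec(s["tcp_rot"]).as_matrix()
print("tip",proj("wrist",s["tcp_pos"]+Rm@[0,0,.1734]))
def cen(m,box):
    x0,y0,x1,y1=box;c=np.argwhere(m[y0:y1,x0:x1])[:,::-1]+[x0,y0];q=cv2.minAreaRect(c.astype(np.float32));return c.mean(0),q
c,q=cen((r>150)&(g<170)&(g>60)&(b<80),(220,160,290,210));print("pad",c,q,atz("wrist",c,.058))
c,q=cen((r>170)&(g>170)&(b>170),(212,8,298,117));print("block",q,atz("wrist",q[0],.068))
P=cv2.boxPoints(q);W=[atz("wrist",p,.068)[:2].round(4).tolist() for p in P];print(P.round(1).tolist(),W)
c,q=cen((b>110)&(r<90),(225,20,290,110));print("servo",c,q,atz("wrist",q[0],.068))
# finger tips region brightness: symmetric?
row=im[240,225:285].sum(1);print(row.tolist())
E
```

```text
tip [250.98023427 252.6354965 ]
pad [253.21639657 185.21830315] ((253.0, 185.0), (30.0, 34.0), 90.0) [ 0.48328064 -0.07129037  0.058     ]
block ((254.5, 62.5), (107.0, 81.0), 90.0) [ 0.57842794 -0.05265927  0.068     ]
[[214.0, 9.0], [295.0, 9.0], [295.0, 116.0], [214.0, 116.0]] [[0.6091, -0.0163], [0.6208, -0.074], [0.5462, -0.0914], [0.5337, -0.0298]]
servo [253.97957958  64.83543544] ((254.0, 64.49999237060547), (25.999996185302734, 72.99998474121094), 0.0) [ 0.57695456 -0.05257929  0.068     ]
[112, 104, 108, 111, 110, 111, 114, 103, 96, 253, 295, 288, 286, 291, 288, 288, 288, 288, 288, 290, 303, 122, 64, 70, 67, 71, 70, 60, 118, 303, 291, 288, 287, 289, 286, 288, 286, 288, 288, 297, 236, 94, 112, 106, 107, 109, 107, 111, 112, 112, 107, 111, 112, 106, 114, 110, 109, 111, 108, 113]
```

The wrist view shows the pad at (253,185) and the servo at (254,64), 3–4 px right of the prediction, so both lie about 4 mm further along tool y. Yaw is aligned. Going down onto the pad.

move_arm(
  hand=[0, 0, 0, 0, 0],
  linear=[
    [-1, 4, 40],
    [-1, 4, 80],
    [-1, 4, 110],
    [-1, 4, 124],
    [-1, 4, 124],
  ],
  twist=[0, 0, 0, 0, 0],
)

```text
time: 2.87
tcp_pos: [0.4811, -0.0733, 0.2383]
tcp_rot: [-3.125, -0.308, 0.007]
wrist_force: [-0.3, -0.4, -0.9]
finger_gap: -0.002
grasp_force: 0.0
```

move_arm(
  hand=[0, 0, 0, 0, 0],
  linear=[
    [0, 0, 8],
    [0, 0, 16],
    [0, 0, 24],
    [0, 0, 30],
    [0, 0, 34],
  ],
  twist=[0, 0, 0, 0, 0],
)

```text
time: 3.28
tcp_pos: [0.4832, -0.0726, 0.2066]
tcp_rot: [3.125, 0.311, 0.001]
wrist_force: [0.5, -3.3, 3.4]
finger_gap: -0.001
grasp_force: 1.9
```

```bash
python3 - <<'E'
from h import *
s=status.read_state();print(s["tcp_pos"],s["tcp_pos"][2]-.1734,s["wrist_force"])
a=snap("wrist","w2");b=snap("side","s2")
cv2.imwrite("pics/c2.png",np.hstack([cv2.resize(a[0:250,150:400],(400,400)),cv2.resize(b[160:230,240:340],(400,280)).copy() if 0 else cv2.copyMakeBorder(cv2.resize(b[160:230,240:340],(400,280)),0,120,0,0,0)])[:,:,::-1])
E
```

```text
[ 0.48321106 -0.07263942  0.20660626] 0.03320626171717131 [ 0.50941959 -3.3230579   3.38084662]
```

View pics/c2.png

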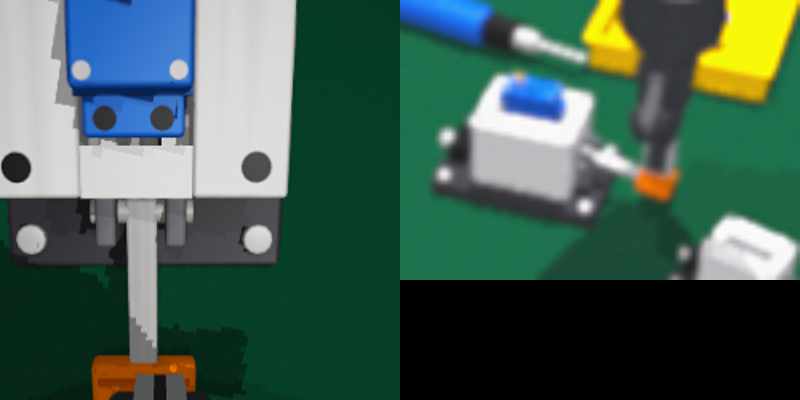

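The servo has risen most of the way and the pad is still sinking, at about 3 N. Continuing down to the stop.

move_arm(
  hand=[0, 0, 0, 0],
  linear=[
    [0, 0, 3],
    [0, 0, 5],
    [0, 0, 7],
    [0, 0, 7],
  ],
  twist=[0, 0, 0, 0],
)

```text
time: 3.72
tcp_pos: [0.4832, -0.0722, 0.1996]
tcp_rot: [-3.126, -0.312, -0.001]
wrist_force: [-0.5, 0.6, 1.1]
finger_gap: -0.006
grasp_force: 0.3
```

move_arm(
  hand=[0, 0, 0],
  linear=[
    [0, 0, 2],
    [0, 0, 2],
    [0, 0, 2],
  ],
  twist=[0, 0, 0],
)

```text
time: 3.97
tcp_pos: [0.4832, -0.0722, 0.1988]
tcp_rot: [-3.126, -0.312, -0.002]
wrist_force: [-2.8, 0.7, 14.8]
finger_gap: 0.001
grasp_force: 8.0
```

move_arm(
  hand=[0, 0, 0, 0, 0],
  linear=[
    [0, 0, 0],
    [0, 0, 0],
    [0, 0, -30],
    [0, 0, -70],
    [0, 0, -110],
  ],
  twist=[0, 0, 0, 0, 0],
)

```text
time: 4.38
tcp_pos: [0.4821, -0.0722, 0.3082]
tcp_rot: [-3.125, -0.311, 0.005]
wrist_force: [1.2, 0.0, -0.7]
finger_gap: -0.0
grasp_force: 0.0
```

move_arm(
  hand=[85, 85, 85, 85, 85],
  linear=[
    [0, 0, -10],
    [40, 0, -10],
    [80, -1, -10],
    [95, -1, -10],
    [95, -1, -10],
  ],
  twist=[0, 0, 0, 0, 0],
)

```text
time: 4.8
tcp_pos: [0.5787, -0.0519, 0.317]
tcp_rot: [-3.126, -0.313, -0.001]
wrist_force: [-1.1, -0.3, 0.3]
finger_gap: 0.709
grasp_force: 0.0
```

```bash
python3 - <<'E'
from h import *
s=status.read_state();a=snap("wrist","w3");b=snap("side","s3")
s=status.read_state();Rm=R.from_rotvec(s["tcp_rot"]).as_matrix();print(s["tcp_pos"],s["qvel"].round(3),s["wrist_force"])
for n,z in (("z94",.094),):
    p=s["tcp_pos"].copy();p=p+Rm@[0,0,p[2]-z];print("below tcp at z94",proj("wrist",p))
print("servo",[(d["rect"],d["confidence"]) for d in finder.search_frame("wrist","servo_center")][:3])
print([(d["rect"],d["confidence"]) for d in finder.search_frame("side","servo_center")][:3])
cv2.imwrite("pics/c3.png",np.hstack([a,cv2.copyMakeBorder(cv2.resize(b[150:220,240:310],(280,280)),0,104,0,0,0)])[:,:,::-1])
E
```

```text
[ 0.57566566 -0.052412    0.31674299] [-0.01  -0.025 -0.031  0.003 -0.001 -0.002] [-0.9754206  -0.63051432 -0.56771933]
below tcp at z94 [250.56184743 217.80198902]
servo [([228.6, 167.9, 268.5, 249.1], 0.62)]
[([265.5, 180.2, 276.9, 189.0], 0.59), ([223.0, 299.2, 243.1, 315.5], 0.53)]
```

View pics/c3.png

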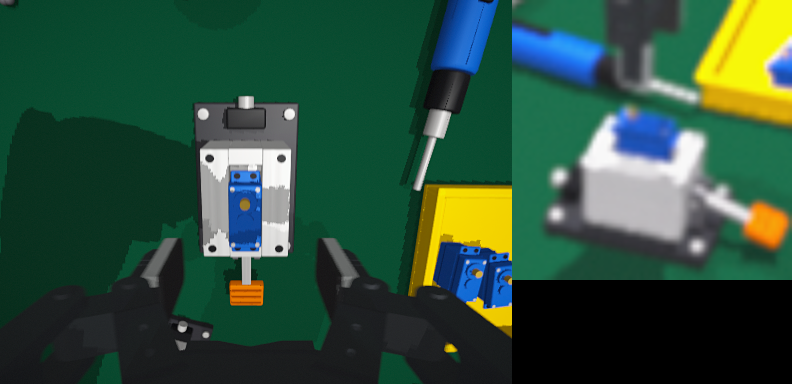

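The side view shows the lever down and the servo raised. In the wrist view the servo's case centre is at about (245,210) and the finger midline at 250, so it needs about 3 mm towards −y and 3 mm forward.

move_arm(
  hand=[60, 60, 60, 60, 60],
  linear=[
    [2, -3, 20],
    [2, -3, 40],
    [2, -3, 40],
    [2, -3, 40],
    [2, -3, 40],
  ],
  twist=[0, 0, 0, 0, 0],
)

```text
time: 5.42
tcp_pos: [0.577, -0.0495, 0.2787]
tcp_rot: [3.126, 0.311, 0.001]
wrist_force: [-0.5, 0.0, -0.1]
finger_gap: 0.7
grasp_force: 0.0
```

```bash
python3 - <<'E'
from h import *
a=snap("wrist","w4").astype(int)
s=status.read_state();Rm=R.from_rotvec(s["tcp_rot"]).as_matrix();print(s["tcp_pos"],s["tcp_rot"],s["qvel"].round(3),s["wrist_force"])
p=s["tcp_pos"];print("axis at z94",proj("wrist",p+Rm@[0,0,p[2]-.094]),"front/back edges",[proj("wrist",p+Rm@[d,0,p[2]-.094]) for d in(.02,-.02)])
r,g,b=a[...,0],a[...,1],a[...,2];m=((b>100)&(r<100)&(g<140));m[:,:190]=0;m[:,320:]=0
ys,xs=np.nonzero(m);print(xs.min(),xs.max(),ys.min(),ys.max())
for y in range(ys.min(),ys.max(),8):
    x=np.nonzero(m[y])[0];print(y,x.min(),x.max(),(x.min()+x.max())/2)
cv2.imwrite("pics/w4v.png",a.astype(np.uint8)[:,:,::-1])
E
```

```text
[ 0.57728158 -0.0495056   0.27906996] [3.12597107e+00 3.10952183e-01 2.26906807e-03] [ 0.    -0.001  0.006 -0.005  0.    -0.   ] [0.34922896 0.10396114 0.51870878]
axis at z94 [250.83763523 242.57528284] front/back edges [array([250.9340793 , 204.00455168]), array([250.74557172, 278.60343519])]
199 307 92 277
92 241 241 241.0Traceback (most recent call last):
  File "<stdin>", line 8, in <module>
    return umr_minimum(a, axis, None, out, keepdims, initial, where)
ValueError: zero-size array to reduction operation minimum which has no identity
```

View pics/w4.png

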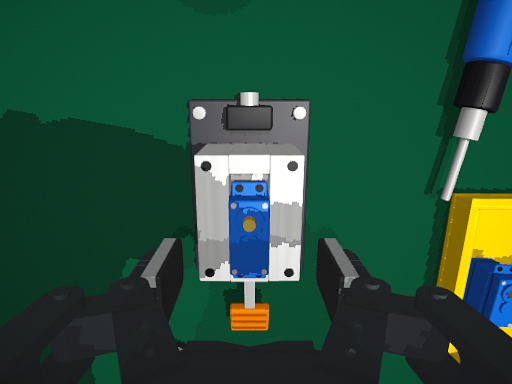

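The servo's case spans columns 230–270 and rows 197–277, which matches the finger axis at 250.8, and the yaw is aligned. Descending and gripping.

move_arm(
  hand=[60, 60, 60, 60, 60],
  linear=[
    [0, 0, 18],
    [0, 0, 34],
    [0, 0, 34],
    [0, 0, 34],
    [0, 0, 34],
  ],
  twist=[0, 0, 0, 0, 0],
)

```text
time: 5.88
tcp_pos: [0.5777, -0.0494, 0.2451]
tcp_rot: [3.126, 0.311, 0.002]
wrist_force: [0.2, -0.4, 1.0]
finger_gap: 0.701
grasp_force: 0.0
```

move_arm(
  hand=[35, 30, 22, 10, 0],
  linear=[
    [0, 0, 0],
    [0, 0, 0],
    [0, 0, 0],
    [0, 0, 0],
    [0, 0, 0],
  ],
  twist=[0, 0, 0, 0, 0],
)

```text
time: 6.3
tcp_pos: [0.5775, -0.0493, 0.2442]
tcp_rot: [3.126, 0.311, 0.001]
wrist_force: [-0.1, -0.5, 2.7]
finger_gap: 0.223
grasp_force: 61.6
```

move_arm(
  hand=[0, 0, 0, 0],
  linear=[
    [0, 0, 0],
    [0, 0, 0],
    [0, 0, -3],
    [0, 0, -6],
  ],
  twist=[0, 0, 0, 0],
)

```text
time: 6.63
tcp_pos: [0.577, -0.0492, 0.2495]
tcp_rot: [-3.126, -0.311, 0.002]
wrist_force: [0.2, -0.5, -0.3]
finger_gap: 0.226
grasp_force: 61.4
```

move_arm(
  hand=[0, 0, 0, 0, 0],
  linear=[
    [0, 0, -20],
    [0, 0, -45],
    [0, 0, -75],
    [0, 0, -90],
    [0, 0, -90],
  ],
  twist=[0, 0, 0, 0, 0],
)

```text
time: 7.05
tcp_pos: [0.578, -0.0494, 0.3435]
tcp_rot: [3.125, 0.311, 0.008]
wrist_force: [0.1, -0.1, -1.5]
finger_gap: 0.221
grasp_force: 61.4
```

move_arm(
  hand=[0, 0, 0, 0, 0],
  linear=[
    [-6, 25, 0],
    [-14, 55, 0],
    [-22, 90, 0],
    [-30, 122, 0],
    [-38, 154, 0],
  ],
  twist=[0, 0, 0, 0, 0],
)

```text
time: 7.47
tcp_pos: [0.5699, -0.2091, 0.3387]
tcp_rot: [-3.125, -0.312, 0.002]
wrist_force: [0.8, 0.1, -0.4]
finger_gap: 0.221
grasp_force: 61.4
```

move_arm(
  hand=[0, 0, 0, 0, 0],
  linear=[
    [-9, 36, 0],
    [-18, 72, 0],
    [-27, 108, 0],
    [-35, 140, 0],
    [-39, 156, 0],
  ],
  twist=[0, 0, 0, 0, 0],
)

```text
time: 7.88
tcp_pos: [0.562, -0.372, 0.3381]
tcp_rot: [-3.126, -0.307, 0.002]
wrist_force: [-0.6, 0.4, -0.5]
finger_gap: 0.222
grasp_force: 61.4
```

move_arm(
  hand=[0, 0, 0, 0],
  linear=[
    [0, 0, 30],
    [0, 0, 60],
    [0, 0, 60],
    [0, 0, 60],
  ],
  twist=[0, 0, 0, 0],
)

```text
time: 8.22
tcp_pos: [0.5622, -0.3679, 0.2776]
tcp_rot: [-3.123, -0.311, 0.006]
wrist_force: [0.5, -0.9, 0.4]
finger_gap: 0.217
grasp_force: 61.3
```

```bash
python3 - <<'E'
from h import *
s=status.read_state();a=snap("wrist","w5");b=snap("side","s5");print(s["tcp_pos"],s["tcp_rot"],s["wrist_force"],s["finger_gap"],s["grasp_force"])
cv2.imwrite("pics/c5.png",np.hstack([a,cv2.copyMakeBorder(cv2.resize(b[110:200,270:360],(280,280)),0,104,0,0,0)])[:,:,::-1])
y=np.array([-.191,.982]);x=np.array([.982,.191]);c=np.array([.5553,-.3267]);d=s["tcp_pos"][:2]-c;print("tray xy",d@x,d@y)
E
```

```text
[ 0.56216558 -0.36794215  0.27762838] [-3.12277653 -0.31094622  0.00632653] [ 0.53789385 -0.86414142  0.38929027] 0.21748601525281142 61.33766412734985
tray xy -0.0011352491836283771 -0.04181111747921989
```

View pics/c5.png

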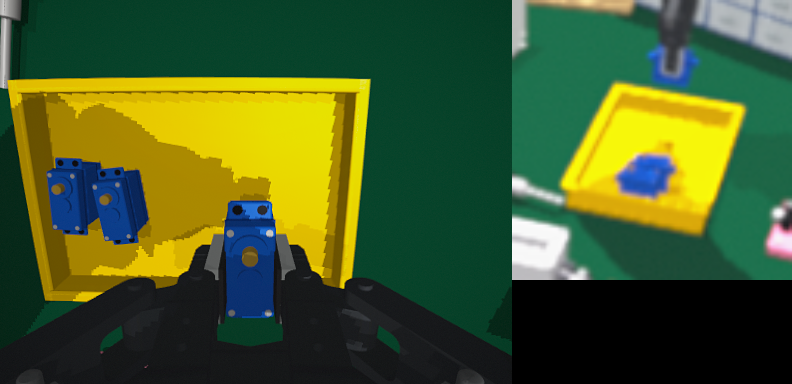

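The wrist view shows the servo held straight at (250,265), over the free part, with clearance to both tray walls and to the passed servos at (65,200) and (118,205). Lowering it.

move_arm(
  hand=[0, 0, 0, 0, 0],
  linear=[
    [0, 0, 30],
    [0, 0, 60],
    [0, 0, 74],
    [0, 0, 80],
    [0, 0, 81],
  ],
  twist=[0, 0, 0, 0, 0],
)

```text
time: 8.73
tcp_pos: [0.5633, -0.3682, 0.1991]
tcp_rot: [3.126, 0.312, 0.0]
wrist_force: [-0.7, 0.5, -0.1]
finger_gap: 0.223
grasp_force: 61.3
```

move_arm(
  hand=[0, 0, 0, 0],
  linear=[
    [0, 0, 1],
    [0, 0, 2],
    [0, 0, 3],
    [0, 0, 3],
  ],
  twist=[0, 0, 0, 0],
)

```text
time: 9.07
tcp_pos: [0.5633, -0.3685, 0.1967]
tcp_rot: [3.125, 0.311, 0.002]
wrist_force: [-0.3, -0.3, -0.5]
finger_gap: 0.219
grasp_force: 61.3
```

move_arm(
  hand=[0, 0, 0, 0],
  linear=[
    [0, 0, 1],
    [0, 0, 2],
    [0, 0, 3],
    [0, 0, 3],
  ],
  twist=[0, 0, 0, 0],
)

```text
time: 9.4
tcp_pos: [0.5629, -0.3684, 0.1925]
tcp_rot: [-3.126, -0.311, 0.0]
wrist_force: [0.2, 0.3, -1.0]
finger_gap: 0.221
grasp_force: 61.3
```

move_arm(
  hand=[0, 0, 0],
  linear=[
    [0, 0, 0.7],
    [0, 0, 1.4],
    [0, 0, 1.4],
  ],
  twist=[0, 0, 0],
)

```text
time: 9.65
tcp_pos: [0.5628, -0.3683, 0.1924]
tcp_rot: [3.126, 0.311, 0.001]
wrist_force: [-3.0, 1.0, 9.9]
finger_gap: 0.22
grasp_force: 62.7
```

It is on the floor: z stopped at the predicted height, at 10 N. Releasing.

move_arm(
  hand=[0, 25, 32, 40, 45],
  linear=[
    [0, 0, -0.8],
    [0, 0, -0.8],
    [0, 0, -0.8],
    [0, 0, -0.8],
    [0, 0, -0.8],
  ],
  twist=[0, 0, 0, 0, 0],
)

```text
time: 10.07
tcp_pos: [0.563, -0.3684, 0.1919]
tcp_rot: [-3.126, -0.311, 0.0]
wrist_force: [-0.2, 0.2, -0.1]
finger_gap: 0.525
grasp_force: 0.0
```

move_arm(
  hand=[45, 45, 45, 45, 45],
  linear=[
    [0, 0, 0],
    [0, 0, 0],
    [0, 0, 0],
    [0, 0, -15],
    [0, 0, -40],
  ],
  twist=[0, 0, 0, 0, 0],
)

```text
time: 10.48
tcp_pos: [0.5621, -0.3678, 0.2297]
tcp_rot: [-3.123, -0.311, 0.007]
wrist_force: [-0.5, -0.1, -0.5]
finger_gap: 0.527
grasp_force: 0.0
```

move_arm(
  hand=[45, 45, 45, 45, 45],
  linear=[
    [0, 0, -40],
    [0, 0, -80],
    [0, 0, -110],
    [0, 0, -120],
    [0, 0, -120],
  ],
  twist=[0, 0, 0, 0, 0],
)

```text
time: 10.9
tcp_pos: [0.5634, -0.3687, 0.3557]
tcp_rot: [3.123, 0.311, 0.007]
wrist_force: [0.4, 0.7, 0.5]
finger_gap: 0.528
grasp_force: 0.0
```

```bash
python3 - <<'E'
from h import *
s=status.read_state();a=snap("wrist","w6");b=snap("side","s6");print(s["tcp_pos"],s["tcp_rot"],s["wrist_force"],s["finger_gap"],s["grasp_force"])
cv2.imwrite("pics/c6.png",np.hstack([a,cv2.copyMakeBorder(cv2.resize(b[110:200,270:360],(280,280)),0,104,0,0,0)])[:,:,::-1])
print(totool([.448,.359,.069]))
E
```

```text
[ 0.56344887 -0.36872215  0.35567286] [3.12253538 0.31105227 0.00718815] [0.39010214 0.72420643 0.47449708] 0.5277541816467172 0.0
[  31.04470097 -735.52859584  282.59559156]
```

View pics/c6.png

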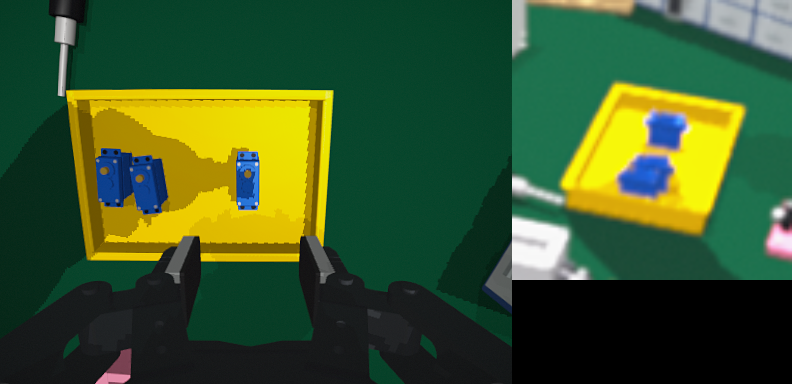

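The released servo stands upright in the free end at (248,180), clear of the other two. Next the dial.

```bash
python3 -c "
from h import *
print(status.read_state()['q'])"
```

```text
[-5.79495386e-01  5.15176119e-01  2.75421623e-01  1.33172655e+00
  9.08721626e-05  2.36350656e+00]
```

move_arm(
  hand=[60, 60, 60, 60, 60],
  linear=[
    [8, -190, 0],
    [8, -190, 0],
    [8, -190, 0],
    [8, -190, 0],
    [8, -190, 0],
  ],
  twist=[0, 0, 0, 0, 0],
)

```text
time: 11.42
tcp_pos: [0.5316, -0.1772, 0.3496]
tcp_rot: [-3.123, -0.313, 0.007]
wrist_force: [1.1, 0.2, 0.1]
finger_gap: 0.701
grasp_force: 0.0
```

```bash
python3 -c "
from h import *
print(status.read_state()['q'])"
```

```text
[-3.21897633e-01  3.23649059e-01 -3.57773394e-02  1.21647148e+00
  8.91410833e-04  2.61985056e+00]
```

move_arm(
  hand=[60, 60, 60, 60, 60],
  linear=[
    [8, -181, 0],
    [8, -181, 0],
    [8, -181, 0],
    [8, -181, 0],
    [8, -181, 0],
  ],
  twist=[0, 0, 0, 0, 0],
)

```text
time: 11.83
tcp_pos: [0.5036, 0.0023, 0.3499]
tcp_rot: [-3.124, -0.315, 0.007]
wrist_force: [0.8, -0.6, 0.3]
finger_gap: 0.701
grasp_force: 0.0
```

move_arm(
  hand=[60, 60, 60, 60, 60],
  linear=[
    [8, -181, 0],
    [8, -181, 0],
    [8, -181, 0],
    [8, -181, 0],
    [8, -181, 0],
  ],
  twist=[-35, -35, -35, -35, -35],
)

```text
time: 12.25
tcp_pos: [0.476, 0.1813, 0.3498]
tcp_rot: [-2.881, -1.25, 0.005]
wrist_force: [0.1, 1.0, -1.2]
finger_gap: 0.704
grasp_force: 0.0
```

```bash
python3 - <<'E'
from h import *
s=status.read_state();print(s["tcp_pos"],s["tcp_rot"],s["q"]);print(totool([.448,.359,.069]))
E
```

```text
[0.47602232 0.181264   0.34983153] [-2.88056695 -1.24980957  0.00516049] [ 3.63463848e-01  2.38004044e-01 -1.56858396e-01  1.17928957e+00
  1.42161763e-03  2.68632447e+00]
[ 111.32436013 -141.11124245  280.9558448 ]
```

move_arm(
  hand=[60, 60, 60, 60, 60],
  linear=[
    [111, -141, 0],
    [111, -141, 0],
    [111, -141, 0],
    [111, -141, 0],
    [111, -141, 0],
  ],
  twist=[-35, -35, -35, -35, -35],
)

```text
time: 12.67
tcp_pos: [0.4507, 0.3594, 0.3493]
tcp_rot: [-2.371, -2.059, 0.004]
wrist_force: [-0.1, -1.2, 0.5]
finger_gap: 0.706
grasp_force: 0.0
```

move_arm(
  hand=[60, 60, 60, 60, 60],
  linear=[
    [0, 0, 20],
    [0, 0, 20],
    [0, 0, 20],
    [0, 0, 20],
    [0, 0, 20],
  ],
  twist=[-35, -35, -35, -35, -35],
)

```text
time: 13.08
tcp_pos: [0.4515, 0.3549, 0.3294]
tcp_rot: [-1.646, -2.674, 0.006]
wrist_force: [0.1, -0.5, 0.6]
finger_gap: 0.703
grasp_force: 0.0
```

move_arm(
  hand=[60, 60, 60],
  linear=[
    [0, 0, 0],
    [0, 0, 0],
    [0, 0, 0],
  ],
  twist=[0, 0, 0],
)

```text
time: 13.33
tcp_pos: [0.4519, 0.3549, 0.3309]
tcp_rot: [-1.661, -2.666, 0.003]
wrist_force: [-0.3, -0.2, -0.2]
finger_gap: 0.7
grasp_force: 0.0
```

```bash
python3 - <<'E'
from h import *
a=snap("wrist","w7");s=status.read_state();Rm=R.from_rotvec(s["tcp_rot"]).as_matrix()
print(s["tcp_pos"],s["tcp_rot"],s["q"],s["qvel"].round(3))
p=s["tcp_pos"];
for z in (.055,.08): print(z,proj("wrist",p+Rm@[0,0,p[2]-z]))
print("dial",[(d["rect"],d["confidence"]) for d in finder.search_frame("wrist","dial")][:2])
E
```

```text
[0.45196054 0.35495492 0.33128598] [-1.65987662e+00 -2.66661401e+00  1.99137393e-03] [ 6.65730636e-01  3.55701882e-01 -3.60952569e-02  1.18038550e+00
  1.02821484e-04  1.77928068e+00] [ 0.    -0.005  0.008  0.002 -0.001 -0.013]
0.055 [248.77970391 194.98939314]
0.08 [248.71123905 204.56826324]
dial [([220.5, 158.7, 274.2, 218.6], 0.59)]
```

View pics/w7.png

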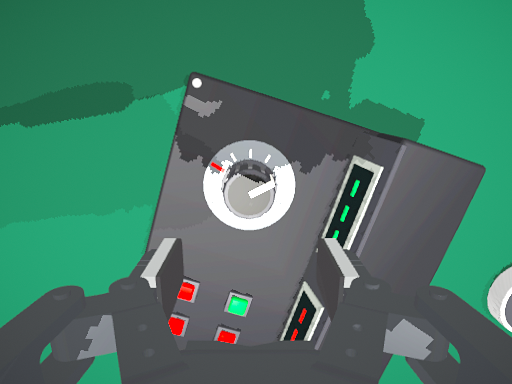

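The wrist view shows the red tick at (215,167), the pointer tip at (275,182) and the knob top's centre at (249,195). The pointer is about 120° clockwise of red, so it stands at click 4 and needs +60°. The dial axis lies about 6 mm ahead in tool x and is centred in y.

move_arm(
  hand=[52, 52, 52, 52, 52],
  linear=[
    [6, 0, 25],
    [6, 0, 50],
    [6, 0, 50],
    [6, 0, 50],
    [6, 0, 50],
  ],
  twist=[0, 0, 0, 0, 0],
)

```text
time: 13.85
tcp_pos: [0.4497, 0.3606, 0.2831]
tcp_rot: [1.657, 2.669, 0.001]
wrist_force: [-0.3, -0.5, 0.5]
finger_gap: 0.609
grasp_force: 0.0
```

```bash
python3 - <<'E'
from h import *
a=snap("wrist","w8");s=status.read_state();Rm=R.from_rotvec(s["tcp_rot"]).as_matrix();p=s["tcp_pos"];print(p)
q={z:proj("wrist",p+Rm@[0,0,p[2]-z]) for z in (.055,.08)};print(q)
j=q[.055]; 
g=a.min(2).astype(int);x0,y0=int(j[0])-75,int(j[1])-75
m=(g[y0:y0+150,x0:x0+150]>125).astype(np.uint8)
n,l,st,ce=cv2.connectedComponentsWithStats(m);o=sorted(range(1,n),key=lambda k:-st[k,4])[:4]
for k in o: print("bright comp",st[k]+[x0,y0,0,0,0],ce[k]+[x0,y0])
cs,_=cv2.findContours((l==o[0]).astype(np.uint8),cv2.RETR_EXTERNAL,cv2.CHAIN_APPROX_NONE)
e=cv2.fitEllipse(cv2.convexHull(max(cs,key=len)));c=np.array(e[0])+[x0,y0];print("ring",c,e[1]);w=atz("wrist",c,.055);print(w,totool(w))
c=cv2.HoughCircles(cv2.GaussianBlur(a[...,1],(5,5),0),cv2.HOUGH_GRADIENT,1,15,param1=80,param2=20,minRadius=25,maxRadius=75)
print(c[0][:6].round() if c is not None else None)
E
```

```text
[0.44985488 0.36072388 0.28356597]
{0.055: array([248.62498494, 215.17878535]), 0.08: array([248.51885157, 229.76412372])}
bright comp [ 173  159  130  107 7720] [246.19974093 214.73108808]
bright comp [173 236  13  28 206] [177.23300971 245.32524272]
bright comp [314 236   9  20 101] [319.25742574 242.44554455]
bright comp [183 140   7   3  13] [185.30769231 140.61538462]
ring [241.17742157 210.63713837] (105.22323608398438, 128.39186096191406)
[0.44471811 0.36159245 0.055     ] [  2.96148975  -4.61432433 228.55957634]
[[246. 214.  55.]
 [228. 154.  71.]
 [232. 220.  42.]
 [374. 230.  47.]
 [334. 192.  68.]
 [244. 196.  37.]]
```

move_arm(
  hand=[52, 52, 52, 52, 52],
  linear=[
    [0, -1, 20],
    [0, -1, 40],
    [0, -1, 49],
    [0, -1, 49],
    [0, -1, 49],
  ],
  twist=[0, 0, 0, 0, 0],
)

```text
time: 14.32
tcp_pos: [0.4488, 0.3602, 0.2339]
tcp_rot: [1.656, 2.669, 0.001]
wrist_force: [-0.1, -1.4, 1.4]
finger_gap: 0.609
grasp_force: 0.0
```

move_arm(
  hand=[46, 42, 39, 37, 36],
  linear=[
    [0, 0, 0],
    [0, 0, 0],
    [0, 0, 0],
    [0, 0, 0],
    [0, 0, 0],
  ],
  twist=[0, 0, 0, 0, 0],
)

```text
time: 14.73
tcp_pos: [0.4483, 0.36, 0.2335]
tcp_rot: [-1.656, -2.669, 0.0]
wrist_force: [-0.8, -1.0, 1.4]
finger_gap: 0.418
grasp_force: 0.6
```

move_arm(
  hand=[34, 30, 20, 20],
  linear=[
    [0, 0, 0],
    [0, 0, 0],
    [0, 0, 0],
    [0, 0, 0],
  ],
  twist=[0, 0, 0, 0],
)

```text
time: 15.07
tcp_pos: [0.4483, 0.36, 0.2338]
tcp_rot: [-1.656, -2.67, -0.0]
wrist_force: [-3.2, -1.3, 6.9]
finger_gap: 0.398
grasp_force: 59.0
```

move_arm(
  hand=[20, 20, 20, 20, 20],
  linear=[
    [0, 0, -0.5],
    [0, 0, -0.5],
    [0, 0, -0.5],
    [0, 0, -0.5],
    [0, 0, -0.5],
  ],
  twist=[6, 12, 18, 24, 30],
)

```text
time: 15.48
tcp_pos: [0.4482, 0.3599, 0.2338]
tcp_rot: [-2.296, -2.144, 0.001]
wrist_force: [-2.1, -0.8, 3.7]
finger_gap: 0.398
grasp_force: 60.1
```

move_arm(
  hand=[20, 20, 20, 20, 20],
  linear=[
    [0, 0, 0],
    [0, 0, 0],
    [0, 0, 0],
    [0, 0, 0],
    [0, 0, 0],
  ],
  twist=[6, 12, 18, 24, 30],
)

```text
time: 15.9
tcp_pos: [0.448, 0.36, 0.2338]
tcp_rot: [-2.772, -1.477, 0.001]
wrist_force: [-4.8, -0.1, 3.8]
finger_gap: 0.393
grasp_force: 60.1
```

move_arm(
  hand=[20, 20, 20],
  linear=[
    [0, 0, 0],
    [0, 0, 0],
    [0, 0, 0],
  ],
  twist=[0, 0, 0],
)

```text
time: 16.15
tcp_pos: [0.4481, 0.36, 0.2338]
tcp_rot: [-2.765, -1.49, 0.001]
wrist_force: [-5.7, -0.5, 6.1]
finger_gap: 0.396
grasp_force: 60.3
```

```bash
python3 - <<'E'
from h import *
s=status.read_state();Rm=R.from_rotvec(s["tcp_rot"]).as_matrix();print("yaw",np.degrees(np.arctan2(Rm[1,0],Rm[0,0])),s["wrist_torque"],s["q"])
R0=R.from_rotvec([-1.656,-2.67,0]).as_matrix();print("start yaw",np.degrees(np.arctan2(R0[1,0],R0[0,0])))
E
```

```text
yaw 56.62467578129997 [-0.19906982  1.13590083 -0.07878734] [ 6.76665147e-01  4.28607808e-01 -1.90948713e-01  9.52019164e-01
  6.75642152e-04  2.82997074e+00]
start yaw 116.38357458370672
```

Turned 59.8°. Releasing, rising and checking the pointer numerically.

move_arm(
  hand=[38, 44, 50, 52, 52],
  linear=[
    [0, 0, 0],
    [0, 0, 0],
    [0, 0, 0],
    [0, 0, 0],
    [0, 0, 0],
  ],
  twist=[0, 0, 0, 0, 0],
)

```text
time: 16.57
tcp_pos: [0.4487, 0.3601, 0.2336]
tcp_rot: [-2.769, -1.485, -0.001]
wrist_force: [-0.1, 0.3, -0.8]
finger_gap: 0.61
grasp_force: 0.0
```

move_arm(
  hand=[52, 52, 52, 52, 52],
  linear=[
    [0, 0, -10],
    [0, 0, -40],
    [0, 0, -75],
    [0, 0, -97],
    [0, 0, -97],
  ],
  twist=[0, 0, 0, 0, 0],
)

```text
time: 16.98
tcp_pos: [0.4495, 0.3608, 0.3365]
tcp_rot: [-2.767, -1.484, -0.013]
wrist_force: [1.3, 0.5, 1.3]
finger_gap: 0.607
grasp_force: 0.0
```

move_arm(
  hand=[52, 52, 52, 52, 52],
  linear=[
    [0, 0, 0],
    [0, 0, 0],
    [0, 0, 0],
    [0, 0, 0],
    [0, 0, 0],
  ],
  twist=[0, 0, 0, 0, 0],
)

```text
time: 17.4
tcp_pos: [0.4484, 0.3599, 0.3297]
tcp_rot: [2.769, 1.484, -0.003]
wrist_force: [0.7, 0.4, 0.1]
finger_gap: 0.61
grasp_force: 0.0
```

```bash
python3 - <<'E'
from h import *
s=status.read_state();a=snap("wrist","w9");top=snap("top","top9");print(s["tcp_pos"],s["wrist_force"],s["finger_gap"])
def prof(name,pose_c,file,m=None):
    im=cv2.imread(file)[:,:,::-1].astype(float);out=[]
    for th in range(0,360,5):
        v=[]
        for r in np.arange(.009,.0175,.001):
            p=pose_c+np.array([np.cos(np.radians(th))*r,np.sin(np.radians(th))*r,0]);u=proj("wrist",p,m);v.append(im[int(round(u[1])),int(round(u[0]))].min())
        out.append(np.mean(v))
    o=np.argsort(out)[::-1][:6];print(name,[(int(5*k),int(out[k])) for k in o], int(np.median(out)))
prof("knob top yaw",np.array([.4485,.3605,.080]),"pics/w9.png")
im=a.astype(int);red=(im[...,0]>150)&(im[...,1]<80)&(im[...,2]<80)
n,l,st,ce=cv2.connectedComponentsWithStats(red.astype(np.uint8))
for k in range(1,n):
    if st[k,4]>8:
        w=atz("wrist",ce[k],.056);d=w[:2]-[.4485,.3605];print("red",st[k],np.hypot(*d),np.degrees(np.arctan2(d[1],d[0])))
print("servos top",[(np.round(d["rect"]),round(d["confidence"],2)) for d in finder.search_frame("top","servo_center")])
E
```

```text
[0.44835824 0.35990437 0.32971193] [0.65641875 0.40146423 0.1328215 ] 0.6099153869966836
knob top yaw [(355, 255), (350, 255), (0, 255), (5, 209), (345, 203), (305, 187)] 153
red [211 207  13   8  28] 0.02795894444132376 172.7455832577511
red [391 215  12  13  50] 0.11582590812420035 -43.96630211236444
red [405 234  13  12  51] 0.13324224998210646 -49.44437310896404
red [420 252  12  12  46] 0.15177318197456754 -53.722414098570226
red [376 286  10   6  31] 0.13387661789995575 -70.05581390548997
red [298 290  18  21 205] 0.10267393857026709 -95.99116021738305
servos top [(array([400., 174., 414., 195.]), 0.55)]
```

The pointer is at −5° and the red tick at 172.7°, 178° apart clockwise, which is click 6. The servo is detected in the tray. Handing in.

```bash
python3 -c "
from rig import env
print(env.close_job())"
```

```text
the job is handed in; nothing more can be done
None
```

I pressed the lever fully down, stood the servo upright and released in the free end of the tray, turned the dial from click 4 to click 6, and handed the job in at about 17.5 s; the hand-in returned no verdict.

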